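# Fit the 12 mm setting plate in the can closer

### The arm

A 6-joint arm with a two-finger parallel gripper is mounted at the origin on the work surface. World frame = base frame: x ahead of the robot, y to its left, z up, the work surface at z = 0. Lengths are in m, angles in rad, forces in N, time in s.
With the tool pointing down it reaches from about 0.35 to 0.775 m from the base axis. Payload 7.3 kg.
Tool frame: the origin (TCP) lies on the centre line of the jaws, within the pads' length; the fingertips stand robot.nose_length ahead of it and the grasp point (between the pads) is the TCP (robot.nose_length is the distance from the TCP to the fingertips, in m); z points along the fingers, y is the direction in which the jaws open and shut (so a half turn about z gives the same grasp; the last joint's range is limited). The gripper opens to 92 mm and grips with 3 to 60 N. Pads are 19 mm wide; open, the fingers measure 130 mm over their backs; the gripper's body (75 mm by 190 mm) begins 47 mm behind the grasp point.
Start: joints at [1.05, 0.342, 1.524, -0, 1.275, -0.146], TCP at [0.192, 0.489, 0.224] pointing down, gripper open.
Joint ranges: [-2.53, 2.53], [-0.77, 2.02], [0.04, 2.7], [-1, 4.14], [0.28, 2.66], [-3.11, 3.11]. Speed limits (rad/s): [2.57, 2.57, 3.14, 3.14, 3.14, 3.14].

### API

Orientations are given as [roll, pitch, yaw] about the fixed x, y, z axes, in that order (R = Rz(yaw) Ry(pitch) Rx(roll)).
In Python, from cell import robot, read_camera gives the robot as it stands.
- The arm moves only by the shell command python3 -m crank 'ROWS' [FORCE]. ROWS is JSON, a list of rows, each a list of 7 numbers: the shift along the tool's x, y, z in cm, then the turn, a rotation vector about the tool's x, y, z in degrees, then the opening, from 0 (shut) to 1 (fully open). In form: [[tx, ty, tz, wx, wy, wz, jaw], ...]. A call has 1 to 5 rows; each row is the pose to reach, as a shift and turn from the pose commanded when the call began, along the tool's axes at that moment; what a row does not reach only later rows make up. A row lasts 1/8 s, in which the tool goes at most 62.5 mm and 10.7 degrees, less where a joint would pass 70% of its speed; a pose out of reach is approached as far as the arm can. A call with a gripper value outside its range is refused whole. The fingers move at their own pace and stop on an object; FORCE is the grip in N (left out, the last holds). Time passes only in rows, so rows that repeat a pose let the fingers close. It gives the time, the measured TCP pose, the force and the opening at its end, in the units of the state.
- robot.observe(): the state, without advancing time (a new reading comes with each control period).
- read_camera(name): name is "scene" or "top" or "wrist"; returns a dict with "frame" (384x512x3 uint8, red, green, blue), "intrinsics" (3x3 intrinsics, pixels), "R" (3x3) and "t" (3): a world point X has camera coordinates R X + t. Camera axes: x right, y down, z forward; pixel columns grow to the right and rows downward; lengths in m; the calibration is good to about 2 mm. A picture is of the moment at which its call begins. There is no depth.
- robot.hand_in(): hands the job in, once; it reports no verdict.
The state is a dict: "time": time; "qpos": joint angles; "qvel": joint speeds; "joint_efforts": joint torques, N m; "tool_pos": TCP position; "tool_rot": TCP orientation; "contact_force": force on the tool from outside, world axes, zero at the start; "torque": the same for the moment, N m; "opening": finger opening in m.
Only numpy, scipy, OpenCV 4.12 (cv2) and the standard library are available. Lean on these libraries where they do the work, as an engineer would, in place of code of your own. Each camera call takes 0.05 s, during which the arm holds its last target.

### The job

Three steel setting plates stand in the wooden stand: find the 12 mm one by pinching the plates across their faces and reading the finger opening as the thickness, and pull it out. Ease it straight down between the fixed cheek and the sprung jaw of the can closer's setting slot, feeling your way past the jaw without forcing the jaw back to its stop, press it down on the bottom of the slot with about 15 N beyond what it took to slide, for a moment, and let go. Try no other plate in the slot: the other two stay standing in their pockets, and the tins, jars and other things on the bench are left alone.

Things in the scene. Friction and masses are not known exactly. Their poses are not given: they have to be found in the camera images.
- plate_a: bare steel setting plate on edge in one of the stand's three pockets. All three look alike, 50 mm long (own x), 70 high (own z); one is 9, one 12, one 15 mm thick (along own y), lower edges chamfered 1 mm. Which is which, and in which pocket, is not told: pinch it across its faces and read the finger opening. Origin: centre of its underside. 0.2 to 0.4 kg
- plate_b: bare steel setting plate on edge in one of the stand's three pockets. All three look alike, 50 mm long (own x), 70 high (own z); one is 9, one 12, one 15 mm thick (along own y), lower edges chamfered 1 mm. Which is which, and in which pocket, is not told: pinch it across its faces and read the finger opening. Origin: centre of its underside. 0.2 to 0.4 kg
- plate_c: bare steel setting plate on edge in one of the stand's three pockets. All three look alike, 50 mm long (own x), 70 high (own z); one is 9, one 12, one 15 mm thick (along own y), lower edges chamfered 1 mm. Which is which, and in which pocket, is not told: pinch it across its faces and read the finger opening. Origin: centre of its underside. 0.2 to 0.4 kg
- stand: wooden stand, fixed, 250 x 70 mm, lying flat; origin: centre of its underside, x along the row of three pockets, which lie at x = -80, 0 and +80 mm. Pocket floors are 10 mm above the bench, the ribs round them rise to 18 mm; each pocket is 67 mm along x and 24 mm across y. The plates stand with their length along the row
- closer: grey can-closing machine, fixed. Origin: on the bench under the middle of its setting slot; x along the slot's length, y across it (the plate's thickness), z up. Base 20 mm thick, x -340 to +60, y -85 to +85 mm. The column (325 mm high) and the can under the head lie 150 mm or more from the slot on its -x side. A spring housing behind the jaw reaches y = 48 mm, 42 mm up
- slot_seat (a point): middle of the slot's bottom, 24 mm above the bench: the middle of the plate's underside must come here. Axes as closer. Fixed cheek's face 6 mm to -y, sprung jaw to +y. Cheek and jaw end 44 mm above the bench; above them lead-in bevels open 4.5 mm each side, up to 57 mm. End stops 28 mm to either side along x, up to 38 mm. The seated plate stands 50 mm above the cheek
- seat: flat brass seat, 50 x 20 x 4 mm, that is the bottom of the slot; origin: centre of its underside, 20 mm above the bench. Takes a firm push of 15 N or so, not more than 30 N
- jaw (a joint): sprung jaw, travel along the machine's +y in m: 0 at rest (gap to the cheek 10 mm), 0.002 with a 12 mm plate in, 0.0045 at its stop. The spring pushes with 3 N at rest and 1.5 N more per mm: the plate needs roughly 5 to 15 N of downward push to wedge past the bevel and slide down, then bottoms hard on the seat
- jaw_top (a point): middle of the jaw's top just below its bevel, 44 mm above the bench; its face lies 6 mm to -y of this point
- tin_tall: bystander: ribbed gold tin, 75 mm across, 110 high; origin: centre of underside
- tin_low: bystander: ribbed gold tin, 85 mm across, 55 high; origin: centre of underside
- lids: bystander: stack of tin lids, 77 mm across, 15 high; origin: centre of underside
- jar_a: bystander: green glass jar, 84 mm across, 130 high; origin: centre of underside
- jar_b: bystander: amber glass jar, 72 mm across, 100 high; origin: centre of underside
- mug: bystander: white mug, 80 mm across, 90 high; origin: centre of underside
- wrench: bystander: steel wrench lying flat, about 0.2 m long; origin: under its middle
Mind the look-alikes: they are no part of the job. Leave any pink or red look-alike of the plate_c alone.

How it is judged:
By the outcome, as a careful person would: the job done as asked, in the order asked, and still so for the second after the job is handed in, with the robot touching nothing.
It also fails if it takes over 58 s, if anything falls off the work surface, if the arm or the gripper's body presses on something with over 40 N, if the wrist force passes 120 N, or if a joint passes its speed limit or range.

## Working session

There is one attempt and no reset: what is moved stays moved. The work goes in short steps, Python scripts to look and compute and a shell command to move; the robot and the scene stay as the last step left them, time stands still between calls to the robot, and variables do not carry over. Pictures are saved under pics/ and viewed, and the job is handed in when it is done.

```bash
ls; mkdir -p pics; python3 - <<'E'
from cell import robot, read_camera
import cv2
print(robot.observe(), robot.nose_length)
for n in ["scene","top","wrist"]:
    c=read_camera(n); cv2.imwrite(f"pics/{n}0.png",c["frame"][:,:,::-1]); print(n,c["intrinsics"].tolist(),c["R"].tolist(),c["t"].tolist())
E
```

```text
pics
{'time': 0.0, 'qpos': array([ 1.04999569e+00,  3.42727725e-01,  1.52498941e+00,  1.26773026e-05,
        1.27537252e+00, -1.46014996e-01]), 'qvel': array([-4.98379581e-04, -6.69219471e-04, -1.19135130e-03,  4.62637887e-05,
        1.38499640e-03, -2.18264016e-04]), 'joint_efforts': array([-2.07384505e-04, -4.31255150e+01, -2.44218081e+01,  7.17270887e-02,
        5.61798178e-02, -1.41523115e-04]), 'tool_pos': array([0.19197556, 0.48822315, 0.22375199]), 'tool_rot': array([-3.14011334e+00, -2.29803481e-04,  2.76680314e+00]), 'contact_force': array([-0.0719771 , -0.11763302,  0.41017288]), 'torque': array([-0.01456259,  0.00805944,  0.00477748]), 'opening': 0.09181974509993156} 0.019
scene [[429.51902344032993, 0.0, 258.86437854805587], [0.0, 429.51902344032993, 186.94979939207633], [0.0, 0.0, 1.0]] [[-0.07665594076606777, 0.9970546636030645, 0.002421679716372696], [0.5606962708547288, 0.04511580566075327, -0.8267915432133915], [-0.8244656200199432, -0.06202065677627679, -0.5625032262468986]] [0.00030632024523049277, -0.2488822479186576, 1.4862869904128662]
top [[435.113858270902, 0.0, 255.25798649474774], [0.0, 435.113858270902, 188.99810584813306], [0.0, 0.0, 1.0]] [[0.024828960720764567, -0.9996533044663305, -0.00876319457005406], [-0.9802966726684352, -0.022627986580367705, -0.19623049655574315], [0.1959641708698852, 0.013462729770168744, -0.9805186375803437]] [0.013828222456584164, 0.550374585008703, 1.0300940335694462]
wrist [[309.2901383080939, 0.0, 256.7542978436082], [0.0, 309.2901383080939, 188.7117393656805], [0.0, 0.0, 1.0]] [[0.36670283686420185, 0.930334404249345, -0.002631673567441983], [0.9020919146962568, -0.35487612230661536, 0.24554656433406766], [0.2275064985344174, -0.09241663317087, -0.969381224822295]] [-0.5245917497968204, -0.03059300393169333, 0.38962490933274074]
```

View pics/scene0.png

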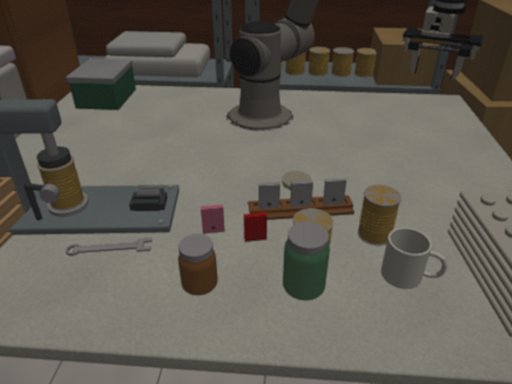

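View pics/top0.png

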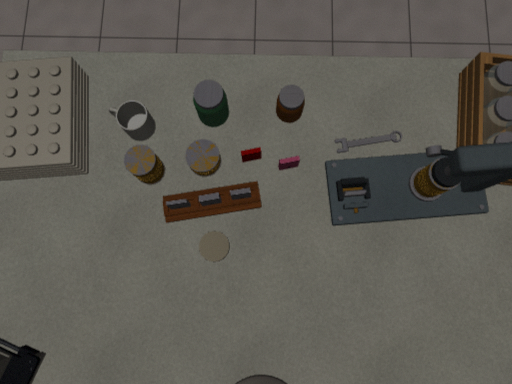

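View pics/wrist0.png

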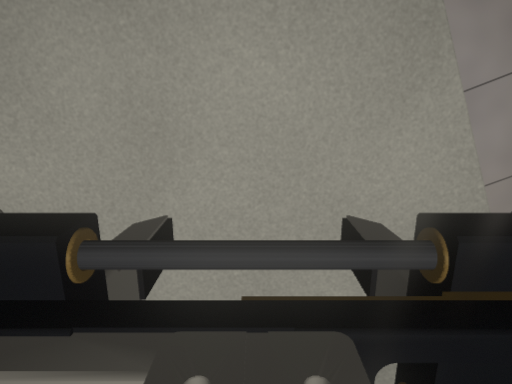

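The scene shows the three grey plates in the wooden stand at (269,195), (301,193), (335,190). The pink (213,219) and red (255,226) look-alikes stand free, and the closer slot is at (149,199). In the top view the stand is at (212,201) and the slot at (353,190). Next I'll take close crops.

```bash
python3 - <<'E'
import cv2
t=cv2.imread("pics/top0.png"); s=cv2.imread("pics/scene0.png")
cv2.imwrite("pics/t_st.png",cv2.resize(t[170:230,150:270],None,fx=6.6,fy=6.6,interpolation=cv2.INTER_CUBIC))
cv2.imwrite("pics/t_cl.png",cv2.resize(t[145:230,320:440],None,fx=6.6,fy=6.6,interpolation=cv2.INTER_CUBIC))
cv2.imwrite("pics/s_st.png",cv2.resize(s[165:245,240:360],None,fx=6.6,fy=6.6,interpolation=cv2.INTER_CUBIC))
cv2.imwrite("pics/s_cl.png",cv2.resize(s[165:245,90:210],None,fx=6.6,fy=6.6,interpolation=cv2.INTER_CUBIC))
E
```

```text
(no output)
```

View pics/t_st.png

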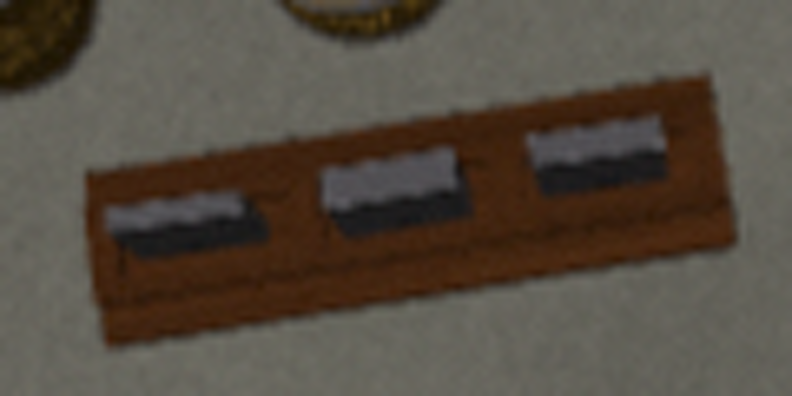

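View pics/t_cl.png

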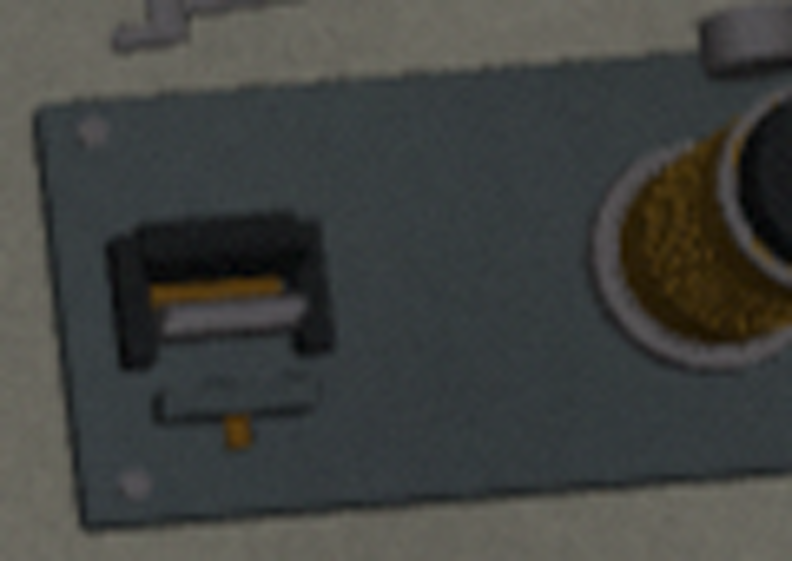

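View pics/s_st.png

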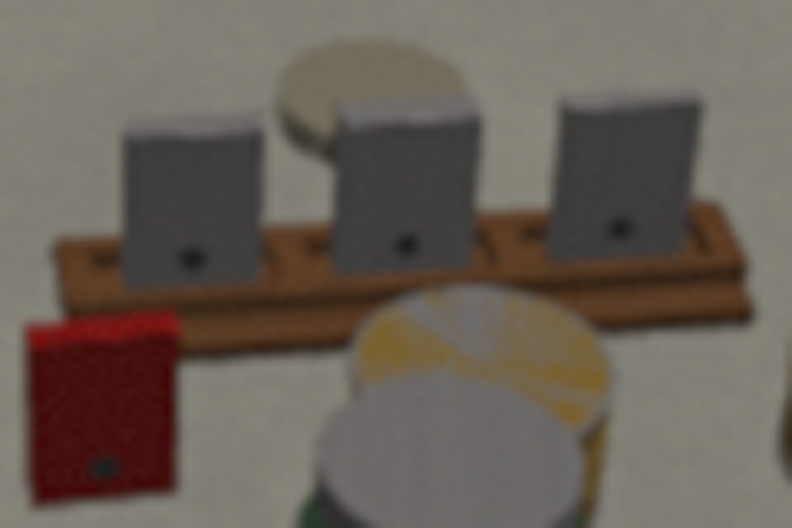

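View pics/s_cl.png

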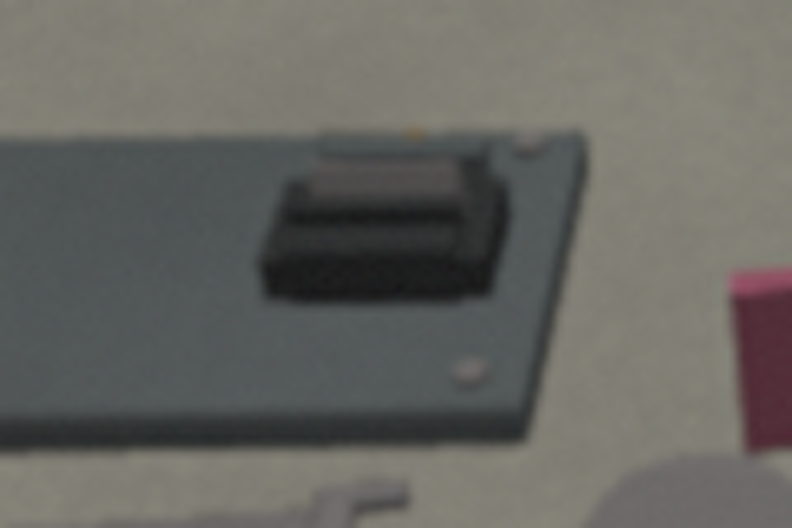

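Candidates for the plate: the three grey ones in the stand (top view left (178,203), middle (209,199), right (241,193)), the pink one (289,162), the red one (251,154) and the wrench. Only the three grey ones in the stand fit the description. Next I'll measure them.

```bash
cat > h.py <<'E'
import numpy as np, cv2
from cell import robot, read_camera
def ray(c,uv,z):
    K=np.array(c["intrinsics"]);R=np.array(c["R"]);t=np.array(c["t"])
    uv=np.atleast_2d(uv).astype(float)
    d=(np.linalg.inv(K)@np.c_[uv,np.ones(len(uv))].T)
    d=R.T@d; o=-R.T@t
    s=(z-o[2])/d[2]
    return (o[:,None]+s*d).T
def proj(c,X):
    K=np.array(c["intrinsics"]);R=np.array(c["R"]);t=np.array(c["t"])
    p=K@(R@np.atleast_2d(X).T+t[:,None]); return (p[:2]/p[2]).T
def tri(c1,p1,c2,p2):
    P=[np.array(c["intrinsics"])@np.c_[np.array(c["R"]),np.array(c["t"])] for c in (c1,c2)]
    X=cv2.triangulatePoints(P[0],P[1],np.array(p1,float).reshape(2,1),np.array(p2,float).reshape(2,1)); return (X[:3]/X[3])[:,0]
E
python3 - <<'E'
from h import *
c=read_camera("top"); f=c["frame"].astype(int)
# stand outline (brown)
hsv=cv2.cvtColor(c["frame"],cv2.COLOR_RGB2HSV)
b=((hsv[...,1]>120)&((hsv[...,0]<14)))
m=np.zeros(b.shape,np.uint8); m[175:228,155:268]=b[175:228,155:268]*255
cn=max(cv2.findContours(cv2.morphologyEx(m,cv2.MORPH_CLOSE,np.ones((15,15))),0,1)[0],key=cv2.contourArea)
box=cv2.boxPoints(cv2.minAreaRect(cn)); print("stand box",box.tolist()); print(ray(c,box,0.0).round(4),ray(c,box.mean(0),0.01))
# plate tops: low saturation and bright inside stand
inside=np.zeros(b.shape,np.uint8); cv2.drawContours(inside,[cv2.convexHull(cn)],-1,1,-1); inside=cv2.erode(inside,np.ones((3,3)))
g=((hsv[...,1]<70)&(hsv[...,2]>75)&(inside>0)).astype(np.uint8)
n,l,s,ce=cv2.connectedComponentsWithStats(g)
for i in range(1,n):
    if s[i,4]<15: continue
    pts=np.argwhere(l==i)[:,::-1].astype(float)
    W=ray(c,pts,0.08)[:,:2]; r=cv2.minAreaRect((W*1000).astype(np.float32))
    w,v=np.linalg.eigh(np.cov(W.T)); d=v[:,1]
    print("plate",ce[i],s[i,4],W.mean(0).round(4),"axis deg",np.degrees(np.arctan2(d[1],d[0])).round(1),"L,T mm",(np.sqrt(12*w)*1000).round(1))
def cr(u,v): return (320+u/6.6,145+v/6.6)
for nm,u,v,z in [("bL_back",38,105,.02),("bL_front",85,525,.02),("seat brass L",150,300,.024),("seat brass R",285,288,.024),
  ("silver L top",165,310,.044),("silver R",308,297,.044),("silver L bot",165,335,.057),("silver R bot",305,322,.057),("stopL far corner",125,368,.038),("stopR",330,348,.038),("stopLtop",108,240,.038),("spring hL",155,420,.02),("spring hR",320,408,.02)]:
    print(nm,ray(c,cr(u,v),z)[0].round(4))
E
```

```text
stand box [[161.30224609375, 196.27383422851562], [256.75457763671875, 180.8782958984375], [260.91278076171875, 206.65924072265625], [165.46044921875, 222.05477905273438]]
[[0.5357 0.2731 0.    ]
 [0.5827 0.0244 0.    ]
 [0.5143 0.0119 0.    ]
 [0.4683 0.2578 0.    ]] [[0.52330471 0.14090803 0.01      ]]
plate [240.         190.76056338] 71 [0.5396 0.0637] axis deg 99.0 L,T mm [ 9.5 48.1]
plate [208.39175258 196.4742268 ] 97 [0.5237 0.1399] axis deg 103.1 L,T mm [12.2 49. ]
plate [175.15686275 201.43137255] 51 [0.5096 0.22  ] axis deg 99.0 L,T mm [ 6.9 47.6]
bL_back [ 0.6356 -0.1542  0.02  ]
bL_front [ 0.4697 -0.171   0.02  ]
seat brass L [ 0.5574 -0.1964  0.024 ]
seat brass R [ 0.5633 -0.2487  0.024 ]
silver L top [ 0.5496 -0.1982  0.044 ]
silver R [ 0.5559 -0.2526  0.044 ]
silver L bot [ 0.5375 -0.1955  0.057 ]
silver R bot [ 0.5437 -0.248   0.057 ]
stopL far corner [ 0.5279 -0.1838  0.038 ]
stopR [ 0.5375 -0.2619  0.038 ]
stopLtop [ 0.5777 -0.1779  0.038 ]
spring hL [ 0.511  -0.1984  0.02  ]
spring hR [ 0.5172 -0.262   0.02  ]
```

```bash
cat >> h.py <<'E'
from scipy.spatial.transform import Rotation as Ro
def rel(p,yaw_deg,o=None):
    o=o or robot.observe(); R=Ro.from_euler("xyz",o["tool_rot"])
    T=Ro.from_euler("xyz",[np.pi,0,np.radians(yaw_deg)])
    return (R.inv().apply(np.array(p)-o["tool_pos"])*100).round(2), np.degrees((R.inv()*T).as_rotvec()).round(2)
E
python3 - <<'E'
from h import *
c=read_camera("wrist"); o=robot.observe()
R=np.array(c["R"]);C=-R.T@np.array(c["t"]); T=Ro.from_euler("xyz",o["tool_rot"])
print("cam in tool",T.inv().apply(C-o["tool_pos"]),"axis",T.inv().apply(R.T@[0,0,1]))
print(rel([.54,.064,.2],99.5))
E
```

```text
cam in tool [ 0.0656401   0.00076877 -0.15989313] axis [-0.24570081 -0.00164559  0.96934432]
(array([-47.91, -26.76,   2.42]), array([-4.000e-02,  1.000e-02,  5.902e+01]))
```

```bash
python3 -m crank '[[-6,-3.3,0.3,0,0,10,1],[-12,-6.6,0.6,0,0,20,1],[-18,-10,0.9,0,0,30,1],[-24,-13.4,1.2,0,0,40,1],[-30,-16.8,1.5,0,0,50,1]]'; python3 -c "
from h import *
print(rel([.54,.064,.2],99.5))"
```

```text
time: 0.88
tool_pos: [0.391, 0.2454, 0.2109]
tool_rot: [3.141, -0.0, 1.889]
contact_force: [1.0, -0.7, 1.0]
opening: 0.0916
(array([-21.88,   8.49,   1.09]), array([ 0.04, -0.01,  8.7 ]))
```

```bash
python3 -m crank '[[-5.5,2,0.3,0,0,2,1],[-11,4,0.6,0,0,5,1],[-16.5,6.3,0.9,0,0,7,1],[-21.9,8.5,1.1,0,0,8.7,1],[-21.9,8.5,1.1,0,0,8.7,1]]'; python3 -c "
from h import *
print(rel([.54,.064,.2],99.5))
c=read_camera('wrist');cv2.imwrite('pics/w1.png',c['frame'][:,:,::-1])"
```

```text
time: 1.5
tool_pos: [0.5419, 0.0632, 0.199]
tool_rot: [-3.141, 0.001, 1.737]
contact_force: [-0.2, 0.5, 0.1]
opening: 0.092
(array([ 0.11, -0.18, -0.1 ]), array([-0.01,  0.03,  0.04]))
```

View pics/w1.png

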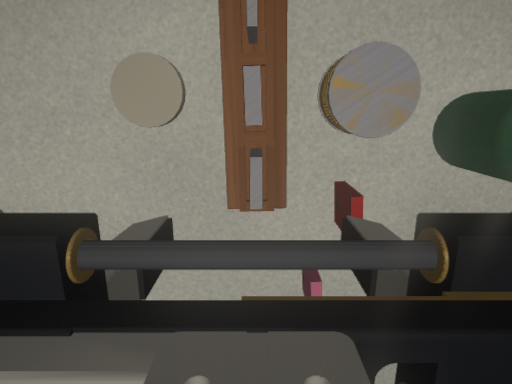

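The wrist view shows the right-hand stand plate at (256,182), with the middle one at (253,95) above it. The red look-alike at (350,200) is well off to the side. Next I'll measure the plates from here.

```bash
python3 - <<'E'
from h import *
c=read_camera("wrist"); hsv=cv2.cvtColor(c["frame"],cv2.COLOR_RGB2HSV)
g=((hsv[...,1]<60)&(hsv[...,2]>70)).astype(np.uint8); g[:, :235]=0; g[:,275:]=0; g[212:]=0
n,l,s,ce=cv2.connectedComponentsWithStats(g)
for i in range(1,n):
    if s[i,4]<100: continue
    pts=np.argwhere(l==i)[:,::-1].astype(float); W=ray(c,pts,.08)[:,:2]; w,v=np.linalg.eigh(np.cov(W.T)); d=v[:,1]
    print(ce[i],s[i],W.mean(0).round(4),np.degrees(np.arctan2(d[1],d[0])).round(1),(np.sqrt(12*w)*1000).round(1))
print(rel([.54,.064,.2],99.5))
E
```

```text
[253.32258065  14.17741935] [248   0  11  30 310] [0.5141 0.2045] 101.1 [ 8.4 22.2]
[254.04199219  97.36328125] [ 245   68   19   60 1024] [0.5255 0.1403] 101.6 [14.8 49.8]
[257.09253731 184.30298507] [251 159  14  52 670] [0.541  0.0645] 100.1 [12.  49.4]
(array([-0.22, -0.01, -0.07]), array([-0.08, -0.04,  0.26]))
```

```bash
python3 -c "
from h import *
print(rel([.541,.0645,.067],100.1))"
```

```text
(array([-0.2 ,  0.12, 13.23]), array([-0.08, -0.04, -0.34]))
```

```bash
python3 -m crank '[[-0.2,0.1,5,0,0,0.3,0.5],[-0.2,0.1,9,0,0,0.3,0.5],[-0.2,0.1,12,0,0,0.3,0.5],[-0.2,0.1,13.2,0,0,0.3,0.4],[-0.2,0.1,13.2,0,0,0.3,0.4]]' 6;python3 -c "
from h import *
print(rel([.541,.0645,.067],100.1))"
```

```text
time: 2.22
tool_pos: [0.541, 0.0655, 0.0679]
tool_rot: [-3.141, -0.0, 1.738]
contact_force: [0.1, 0.2, 0.7]
opening: 0.0468
(array([-0.1 , -0.02,  0.09]), array([-0.03, -0.02, -0.5 ]))
```

```bash
python3 -m crank '[[0,0,0,0,0,-0.5,0.25],[0,0,0,0,0,-0.5,0.2],[0,0,0,0,0,-0.5,0.1],[0,0,0,0,0,-0.5,0],[0,0,0,0,0,-0.5,0]]' 8;python3 -m crank '[[0,0,0,0,0,0,0],[0,0,0,0,0,0,0]]' 8; python3 -c "
from h import *
o=robot.observe();print(o['opening'],o['tool_pos'])"
```

```text
time: 2.85
tool_pos: [0.5417, 0.0645, 0.0683]
tool_rot: [3.141, 0.0, 1.746]
contact_force: [0.3, -0.7, 4.1]
opening: 0.012
time: 3.1
tool_pos: [0.5417, 0.0645, 0.0683]
tool_rot: [3.141, 0.0, 1.746]
contact_force: [-1.7, 0.1, 5.7]
opening: 0.0119
0.011881860052454772 [0.54174921 0.06454794 0.06825875]
```

Opening reads 11.9 mm, so this is the 12 mm plate. I'll grip it firmly and lift.

```bash
python3 -m crank '[[0,0,0,0,0,0,0],[0,0,0,0,0,0,0],[0,0,-1.5,0,0,0,0],[0,0,-5,0,0,0,0],[0,0,-10,0,0,0,0]]' 60; python3 -m crank '[[0,0,-6,0,0,0,0],[0,0,-6,0,0,0,0]]'; python3 -c "
from h import *
o=robot.observe();print(o['opening'],o['tool_pos'],rel([.557,-.2225,.23],96))"
```

```text
time: 3.72
tool_pos: [0.5402, 0.0646, 0.1679]
tool_rot: [-3.138, -0.001, 1.746]
contact_force: [1.8, -0.3, -2.8]
opening: 0.0109
time: 3.98
tool_pos: [0.5438, 0.0646, 0.2332]
tool_rot: [3.131, 0.002, 1.746]
contact_force: [-0.2, 0.7, -3.8]
opening: 0.011
0.011037275991225398 [0.5437655  0.06458266 0.23318207] (array([-28.5 ,  -3.7 ,   0.34]), array([0.59, 0.09, 4.03]))
```

```bash
python3 -m crank '[[-5,-0.6,0,0,0,1,0],[-10.5,-1.3,0,0,0,2,0],[-16,-2,0,0,0,3,0],[-21.5,-2.7,0,0,0,4,0],[-25.5,-3.3,0,0,0,4,0]]'; python3 -m crank '[[-2.8,-0.4,0,0,0,0,0],[-3,-0.4,0,0,0,0,0],[-3,-0.4,0,0,0,0,0]]'; python3 - <<'E'
from h import *
c=read_camera('wrist');cv2.imwrite('pics/w2.png',c['frame'][:,:,::-1])
c=read_camera('scene');cv2.imwrite('pics/s2.png',c['frame'][:,:,::-1])
o=robot.observe();print(o['opening'],o['tool_pos'],rel([.557,-.2225,.23],96))
E
```

```text
time: 4.6
tool_pos: [0.5523, -0.1943, 0.2261]
tool_rot: [-3.139, -0.002, 1.674]
contact_force: [0.7, -0.0, -2.4]
opening: 0.0112
time: 4.97
tool_pos: [0.552, -0.2218, 0.2267]
tool_rot: [-3.14, -0.002, 1.676]
contact_force: [-0.3, -0.3, -3.0]
opening: 0.0112
0.011214306019372235 [ 0.55239705 -0.22128157  0.22735459] (array([-0.17,  0.44, -0.27]), array([-0.04, -0.06,  0.09]))
```

View pics/w2.png

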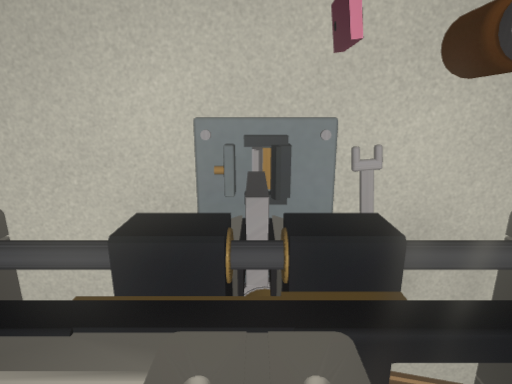

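View pics/s2.png

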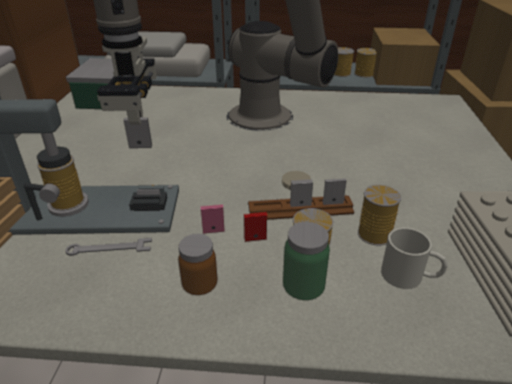

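The slot is at (265,168), partly behind the held plate at (257,185). I'll shift 5 cm along the slot for a clear view.

```bash
python3 -m crank '[[-2.5,0,0,0,0,0,0],[-5,0,0,0,0,0,0],[-5,0,0,0,0,0,0],[-5,0,0,0,0,0,0]]'; python3 - <<'E'
from h import *
c=read_camera('wrist');cv2.imwrite('pics/w3.png',c['frame'][:,:,::-1]);np.savez('w3.npz',K=c['intrinsics'],R=c['R'],t=c['t'])
cv2.imwrite('pics/w3c.png',cv2.resize(c['frame'][90:240,180:350,::-1],None,fx=4.6,fy=4,interpolation=cv2.INTER_CUBIC))
o=robot.observe();print(o['tool_pos'],o['tool_rot'])
T=Ro.from_euler('xyz',o['tool_rot'])
P=[[.025,s*.006,z] for z in (-.012,.058) for s in (-1,1)]
print(proj(c,T.apply(P)+o['tool_pos']))
E
```

```text
time: 5.58
tool_pos: [0.5578, -0.271, 0.2276]
tool_rot: [-3.141, -0.001, 1.677]
contact_force: [0.0, 0.6, -2.3]
opening: 0.0114
[ 0.55786167 -0.27094157  0.22777844] [-3.14150330e+00 -6.75229147e-04  1.67718832e+00]
[[244.2173117  195.82039968]
 [268.39937269 195.80060205]
 [248.09737599 169.54198456]
 [264.86688432 169.52739578]]
```

View pics/w3c.png

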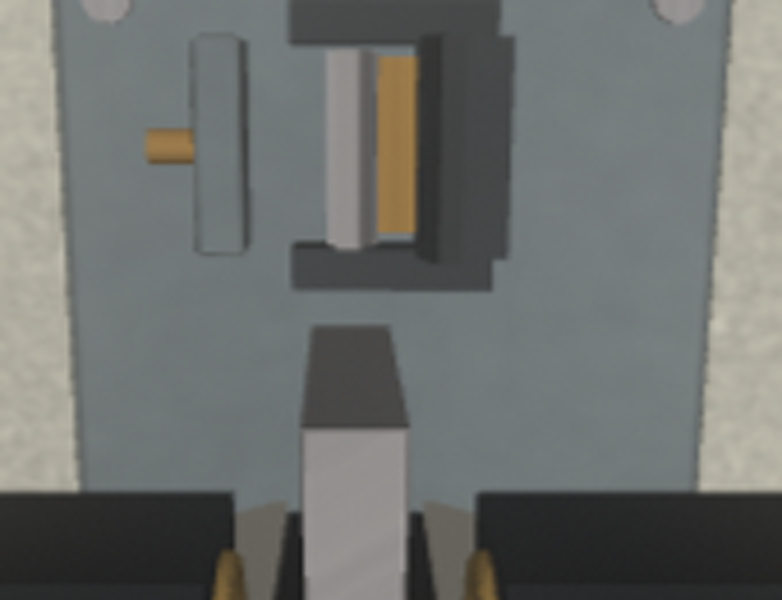

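```bash
python3 - <<'E'
from h import *
d=np.load('w3.npz');c=dict(intrinsics=d['K'],R=d['R'],t=d['t'])
o=robot.observe();T=Ro.from_euler('xyz',o['tool_rot'])
def cr(u,v): return (180+u/4.6-.5+.1,90+v/4-.5+.1)
for nm,u,v,z in [("brass far-jaw",379,55,.024),("far-cheek",416,55,.024),("near-jaw",376,234,.024),("near-cheek",416,234,.024),
 ("jawbev top far",328,48,.057),("jawbev top near",326,246,.057),("cheekbev top far L",443,35,.057),("cheek near",440,262,.057),("stop far",395,44,.038),("stop near",390,243,.038),("stop out near",390,290,.038),
 ("base L far",55,60,.02),("base L near",78,420,.02),("base R far",732,60,.02),("base R near",700,420,.02)]:
    w=ray(c,cr(u,v),z)[0]; print(nm,w.round(4),"tool cm",(T.inv().apply(w-o['tool_pos'])*100).round(2))
E
```

```text
brass far-jaw [ 0.5561 -0.1969  0.024 ] tool cm [ 7.36  0.61 20.38]
far-cheek [ 0.5652 -0.196   0.024 ] tool cm [ 7.36  1.52 20.38]
near-jaw [ 0.5609 -0.2474  0.024 ] tool cm [ 2.3   0.55 20.38]
near-cheek [ 0.571  -0.2463  0.024 ] tool cm [ 2.3   1.57 20.38]
jawbev top far [ 0.5441 -0.1972  0.057 ] tool cm [ 7.47 -0.58 17.08]
jawbev top near [ 0.5488 -0.248   0.057 ] tool cm [ 2.37 -0.66 17.08]
cheekbev top far L [ 0.5693 -0.1913  0.057 ] tool cm [ 7.79  1.99 17.08]
cheek near [ 0.5757 -0.2494  0.057 ] tool cm [ 1.94  2.   17.08]
stop far [ 0.5594 -0.194   0.038 ] tool cm [ 7.62  0.97 18.98]
stop near [ 0.5642 -0.2479  0.038 ] tool cm [ 2.21  0.88 18.98]
stop out near [ 0.5657 -0.2612  0.038 ] tool cm [ 0.87  0.88 18.98]
base L far [ 0.4759 -0.2067  0.02  ] tool cm [ 7.24 -7.46 20.78]
base L near [ 0.4878 -0.3131  0.02  ] tool cm [-3.47 -7.41 20.78]
base R far [ 0.6439 -0.189   0.02  ] tool cm [ 7.22  9.42 20.78]
base R near [ 0.6535 -0.2956  0.02  ] tool cm [-3.48  9.25 20.77]
```

```bash
python3 -m crank '[[3,0.6,0,0,0,0,0],[4.9,0.88,0,0,0,0,0],[4.9,0.88,4,0,0,0,0],[4.9,0.88,8,0,0,0,0],[4.9,0.88,10.3,0,0,0,0]]'; python3 -m crank '[[0,0,0,0,0,0,0],[0,0,0,0,0,0,0]]'; python3 - <<'E'
from h import *
c=read_camera('wrist');cv2.imwrite('pics/w4c.png',cv2.resize(c['frame'][90:240,180:350,::-1],None,fx=4.6,fy=4,interpolation=cv2.INTER_CUBIC))
c=read_camera('scene');cv2.imwrite('pics/s4c.png',cv2.resize(c['frame'][140:240,80:220,::-1],None,fx=5.5,fy=5.5,interpolation=cv2.INTER_CUBIC))
o=robot.observe();print(o['tool_pos'],o['tool_rot'],o['contact_force'],o['torque'],o['opening'])
E
```

```text
time: 6.25
tool_pos: [0.5606, -0.2212, 0.1229]
tool_rot: [-3.139, -0.001, 1.677]
contact_force: [-0.2, -0.5, -3.2]
opening: 0.0111
time: 6.5
tool_pos: [0.5621, -0.2226, 0.1262]
tool_rot: [3.14, 0.001, 1.677]
contact_force: [0.2, -0.8, -2.6]
opening: 0.0109
[ 0.56223832 -0.22286694  0.12645836] [3.13911810e+00 1.66382298e-03 1.67625039e+00] [-0.38203462 -0.24559604 -2.46678638] [-0.11632666  0.04591876  0.01393919] 0.010795052503025412
```

View pics/w4c.png

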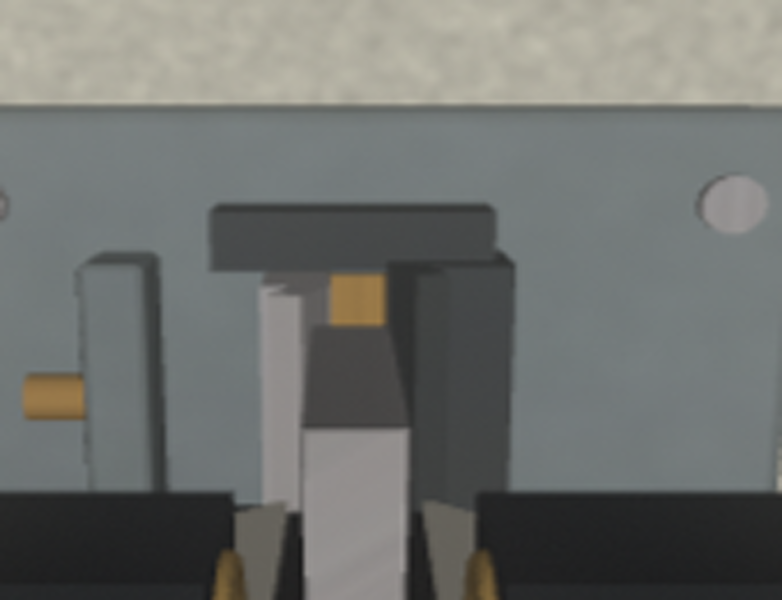

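View pics/s4c.png

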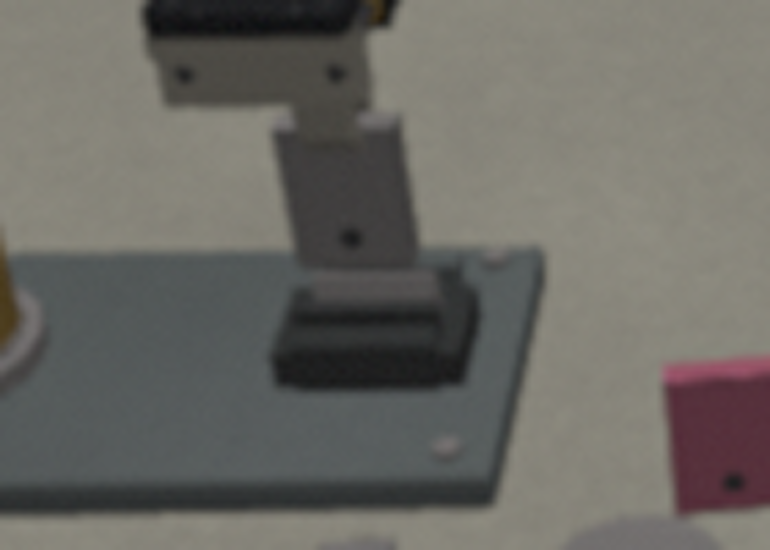

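```bash
python3 - <<'E'
from h import *
c=read_camera('wrist');o=robot.observe();T=Ro.from_euler('xyz',o['tool_rot']);print(o['tool_pos'],o['contact_force'])
def cr(u,v): return (180+u/4.6-.4,90+v/4-.4)
zb=o['tool_pos'][2]-.0583
for nm,u,v,z in [("brass cheek",386,300,.024),("brass jaw@44",330,300,.044),("brass far edge",357,275,.024),("stop far bottom edge top",357,270,.038),("stopL",210,240,.038),("plate bot L",312,326,zb),("plate bot R",390,326,zb),("plate top L",302,428,zb+.07),("plate top R",408,428,zb+.07),("base far",400,104,.02)]:
    print(nm,(T.inv().apply(ray(c,cr(u,v),z)[0]-o['tool_pos'])*1000).round(1))
E
```

```text
[ 0.5621073  -0.22285205  0.12630986] [ 0.51451626 -0.25159777 -2.51753112]
brass cheek [ 20.8   6.2 102.3]
brass jaw@44 [24.3 -3.9 82.3]
brass far edge [ 26.3   0.8 102.3]
stop far bottom edge top [29.4  0.8 88.3]
stopL [ 35.5 -24.9  88.2]
plate bot L [23.8 -6.3 58.3]
plate bot R [23.8  5.9 58.3]
plate top L [ 24.5  -5.3 -11.7]
plate top R [ 24.5   6.1 -11.7]
base far [ 61.7   8.6 106.2]
```

```bash
python3 -m crank '[[0.2,0,0.3,0,0,0,0],[0.2,0,0.8,0,0,0,0],[0.2,0,1.1,0,0,0,0],[0.2,0,1.1,0,0,0,0]]'; python3 -m crank '[[0,0,0.2,0,0,0,0],[0,0,0.2,0,0,0,0]]';python3 -m crank '[[0,0,0.2,0,0,0,0],[0,0,0.2,0,0,0,0]]';
```

```text
time: 7.15
tool_pos: [0.561, -0.2205, 0.1133]
tool_rot: [-3.141, -0.001, 1.676]
contact_force: [-0.7, 0.0, -1.8]
opening: 0.0112
time: 7.4
tool_pos: [0.5611, -0.2206, 0.1116]
tool_rot: [-3.141, -0.0, 1.676]
contact_force: [0.8, -0.2, -1.9]
opening: 0.0114
time: 7.65
tool_pos: [0.5611, -0.2206, 0.1096]
tool_rot: [-3.141, -0.0, 1.676]
contact_force: [0.2, 0.9, -2.5]
opening: 0.0112
```

```bash
python3 -m crank '[[0,0,0.15,0,0,0,0],[0,0,0.15,0,0,0,0]]';python3 -m crank '[[0,0,0.15,0,0,0,0],[0,0,0.15,0,0,0,0]]'
```

```text
time: 7.9
tool_pos: [0.5611, -0.2206, 0.1082]
tool_rot: [-3.141, -0.0, 1.676]
contact_force: [0.4, -0.0, -3.8]
opening: 0.0112
time: 8.15
tool_pos: [0.5614, -0.2207, 0.1068]
tool_rot: [3.141, 0.0, 1.676]
contact_force: [0.3, -0.2, -3.2]
opening: 0.011
```

```bash
python3 -m crank '[[0,0,0.15,0,0,0,0],[0,0,0.15,0,0,0,0]]'
```

```text
time: 8.4
tool_pos: [0.5615, -0.2207, 0.1054]
tool_rot: [3.141, 0.0, 1.676]
contact_force: [2.2, 0.2, -2.1]
opening: 0.0115
```

```bash
python3 -m crank '[[0,0,0.15,0,0,0,0],[0,0,0.15,0,0,0,0]]';python3 -m crank '[[0,0,0.15,0,0,0,0],[0,0,0.15,0,0,0,0]]'
```

```text
time: 8.65
tool_pos: [0.5616, -0.2207, 0.104]
tool_rot: [3.14, 0.0, 1.676]
contact_force: [3.7, -0.3, -1.7]
opening: 0.011
time: 8.9
tool_pos: [0.5617, -0.2207, 0.1026]
tool_rot: [3.14, 0.001, 1.676]
contact_force: [3.4, 0.3, 1.1]
opening: 0.0111
```

```bash
python3 -m crank '[[0,0,0.15,0,0,0,0],[0,0,0.15,0,0,0,0]]'; python3 -c "
from h import *
o=robot.observe();print(o['contact_force'],o['torque'],o['tool_rot'])"
```

```text
time: 9.15
tool_pos: [0.5616, -0.2207, 0.101]
tool_rot: [3.141, 0.0, 1.676]
contact_force: [4.2, 0.3, 2.6]
opening: 0.0109
[4.1694241  0.26568549 2.60250938] [-0.07925358 -0.94814553 -0.0031204 ] [3.14053942e+00 4.46006980e-04 1.67593378e+00]
```

```bash
python3 -m crank '[[0,0,0.2,0,0,0,0],[0,0,0.2,0,0,0,0]]';python3 -m crank '[[0,0,0.2,0,0,0,0],[0,0,0.2,0,0,0,0]]'
```

```text
time: 9.4
tool_pos: [0.5613, -0.2207, 0.0989]
tool_rot: [3.141, 0.0, 1.676]
contact_force: [4.1, -0.2, 2.9]
opening: 0.0111
time: 9.65
tool_pos: [0.5611, -0.2206, 0.0965]
tool_rot: [-3.142, -0.0, 1.676]
contact_force: [2.9, -0.9, 2.0]
opening: 0.0114
```

```bash
python3 -m crank '[[0,0,0.2,0,0,0,0],[0,0,0.2,0,0,0,0]]'; python3 -c "
from h import *
o=robot.observe();print(o['contact_force'],o['torque'],o['tool_rot'])"
```

```text
time: 9.9
tool_pos: [0.561, -0.2205, 0.0943]
tool_rot: [-3.141, -0.0, 1.676]
contact_force: [4.8, -0.6, 0.2]
opening: 0.0112
[ 4.78962536 -0.59338018  0.17761668] [-0.09273911 -0.96221024 -0.05527998] [-3.14119707e+00 -4.12070845e-04  1.67599798e+00]
```

```bash
python3 -m crank '[[0,0,0.2,0,0,0,0],[0,0,0.4,0,0,0,0],[0,0,0.4,0,0,0,0]]';python3 -m crank '[[0,0,0.2,0,0,0,0],[0,0,0.2,0,0,0,0],[0,0,0.2,0,0,0,0]]'
```

```text
time: 10.28
tool_pos: [0.5611, -0.2205, 0.0904]
tool_rot: [-3.141, -0.0, 1.676]
contact_force: [4.4, -0.3, -0.1]
opening: 0.0112
time: 10.65
tool_pos: [0.5611, -0.2206, 0.0885]
tool_rot: [-3.141, -0.0, 1.676]
contact_force: [5.1, 0.5, -1.1]
opening: 0.0112
```

```bash
python3 -m crank '[[0,0,0.2,0,0,0,0],[0,0,0.2,0,0,0,0],[0,0,0.2,0,0,0,0]]'; python3 -c "
from h import *
o=robot.observe();print(o['contact_force'],o['torque'],o['tool_rot'])"
```

```text
time: 11.02
tool_pos: [0.5611, -0.2206, 0.0867]
tool_rot: [-3.142, -0.0, 1.676]
contact_force: [4.2, -0.5, -0.7]
opening: 0.0113
[ 4.18926741 -0.48811419 -0.7299261 ] [-0.01721061 -1.04239114  0.01289953] [-3.14154573e+00 -1.01731094e-04  1.67598282e+00]
```

```bash
python3 -m crank '[[0,0,0.15,0,0,0,0],[0,0,0.15,0,0,0,0]]';python3 -m crank '[[0,0,0.1,0,0,0,0],[0,0,0.1,0,0,0,0]]'; python3 -m crank '[[0,0,0.1,0,0,0,0],[0,0,0.1,0,0,0,0]]'
```

```text
time: 11.28
tool_pos: [0.5612, -0.2206, 0.0852]
tool_rot: [3.141, -0.0, 1.676]
contact_force: [4.8, 0.2, 0.3]
opening: 0.011
time: 11.52
tool_pos: [0.5612, -0.2206, 0.0842]
tool_rot: [3.141, 0.0, 1.676]
contact_force: [5.0, 0.5, 1.3]
opening: 0.0112
time: 11.78
tool_pos: [0.5612, -0.2206, 0.0832]
tool_rot: [3.141, -0.0, 1.676]
contact_force: [5.4, 0.6, -0.0]
opening: 0.0113
```

```bash
python3 -m crank '[[0,0,0.1,0,0,0,0],[0,0,0.1,0,0,0,0]]'
```

```text
time: 12.02
tool_pos: [0.5612, -0.2206, 0.0823]
tool_rot: [3.141, -0.0, 1.676]
contact_force: [4.1, 0.3, 1.4]
opening: 0.0108
```

```bash
python3 -m crank '[[0,0,0.05,0,0,0,0],[0,0,0.05,0,0,0,0]]'
```

```text
time: 12.28
tool_pos: [0.5614, -0.2207, 0.0823]
tool_rot: [3.141, 0.0, 1.676]
contact_force: [4.3, 2.1, 4.9]
opening: 0.0114
```

```bash
python3 -m crank '[[0,0,0.05,0,0,0,0],[0,0,0.05,0,0,0,0]]'
```

```text
time: 12.52
tool_pos: [0.5614, -0.2207, 0.0822]
tool_rot: [3.141, 0.0, 1.676]
contact_force: [3.1, 1.8, 8.3]
opening: 0.0114
```

```bash
python3 -m crank '[[0,0,0.05,0,0,0,0],[0,0,0.05,0,0,0,0]]'
```

```text
time: 12.78
tool_pos: [0.5615, -0.2207, 0.0822]
tool_rot: [3.14, 0.001, 1.676]
contact_force: [2.9, 2.4, 11.7]
opening: 0.0115
```

```bash
python3 -m crank '[[0,0,0.07,0,0,0,0],[0,0,0.07,0,0,0,0],[0,0,0.07,0,0,0,0],[0,0,0.07,0,0,0,0]]'
```

```text
time: 13.28
tool_pos: [0.5617, -0.2207, 0.0822]
tool_rot: [3.14, 0.001, 1.676]
contact_force: [1.5, 2.4, 13.6]
opening: 0.0108
```

```bash
python3 -m crank '[[0,0,0.05,0,0,0,0],[0,0,0.05,0,0,0,0],[0,0,0.05,0,0,0,0],[0,0,0.05,0,0,0,0]]'; python3 -c "
from h import *
o=robot.observe();print(o['contact_force'],o['torque'],o['tool_rot'],o['tool_pos'])"
```

```text
time: 13.78
tool_pos: [0.5618, -0.2207, 0.0822]
tool_rot: [3.139, 0.001, 1.676]
contact_force: [0.5, 2.9, 18.3]
opening: 0.0109
[ 0.54612094  2.91450445 18.31835294] [ 0.5395467  -0.21123544  0.02814045] [3.13928853e+00 1.31804294e-03 1.67617323e+00] [ 0.56178708 -0.22071158  0.08222078]
```

```bash
python3 -m crank '[[0,0,0,0,0,0,0],[0,0,-0.12,0,0,0,0],[0,0,-0.22,0,0,0,0],[0,0,-0.22,0,0,0,0]]'; python3 -m crank '[[0,0,0,0,0,0,0],[0,0,0,0,0,0,0.15],[0,0,0,0,0,0,0.3],[0,0,0,0,0,0,0.4],[0,0,0,0,0,0,0.4]]' 20
```

```text
time: 14.28
tool_pos: [0.5614, -0.2207, 0.0823]
tool_rot: [3.141, 0.0, 1.676]
contact_force: [4.4, 1.5, 6.7]
opening: 0.0115
time: 14.9
tool_pos: [0.5606, -0.2205, 0.0813]
tool_rot: [-3.14, -0.001, 1.676]
contact_force: [0.0, 0.2, 0.7]
opening: 0.0357
```

Released. Now I'll raise the arm straight up and look.

```bash
python3 -m crank '[[0,0,-2,0,0,0,0.4],[0,0,-6,0,0,0,0.4],[0,0,-11,0,0,0,0.4],[-3,0,-14,0,0,0,0.4],[-5,0,-14.5,0,0,0,0.4]]'; python3 -m crank '[[0,0,0,0,0,0,0.4],[0,0,0,0,0,0,0.4],[0,0,0,0,0,0,0.4]]'; python3 - <<'E'
from h import *
c=read_camera('wrist');cv2.imwrite('pics/w5c.png',cv2.resize(c['frame'][90:240,180:350,::-1],None,fx=4.6,fy=4,interpolation=cv2.INTER_CUBIC));np.savez('w5.npz',K=c['intrinsics'],R=c['R'],t=c['t'])
c=read_camera('scene');cv2.imwrite('pics/s5c.png',cv2.resize(c['frame'][140:260,80:360,::-1],None,fx=2.8,fy=2.8,interpolation=cv2.INTER_CUBIC))
E
```

```text
time: 15.52
tool_pos: [0.5672, -0.2717, 0.2297]
tool_rot: [3.138, 0.003, 1.676]
contact_force: [0.9, -0.4, -0.2]
opening: 0.0364
time: 15.9
tool_pos: [0.5662, -0.2693, 0.2261]
tool_rot: [-3.14, -0.001, 1.677]
contact_force: [-0.3, -0.4, -0.4]
opening: 0.0365
```

View pics/w5c.png

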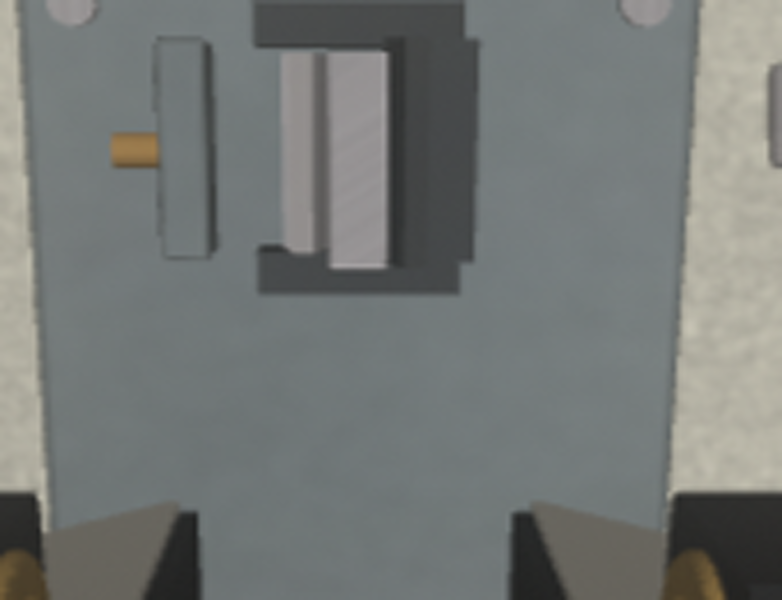

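View pics/s5c.png

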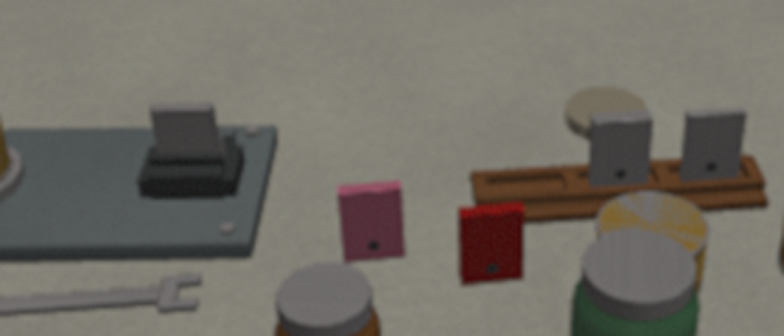

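The plate stands upright in the slot (wrist crop, top face (330–388, 52–268)). The other two plates are still in the stand and nothing else has moved. One last numeric check before handing in.

```bash
python3 - <<'E'
from h import *
d=np.load('w5.npz');c=dict(intrinsics=d['K'],R=d['R'],t=d['t'])
def cr(u,v): return (180+u/4.6-.4,90+v/4-.4)
P=ray(c,[cr(328,52),cr(387,52),cr(329,268),cr(388,268)],.094)
print(P.round(4),"L",np.linalg.norm((P[0]+P[1]-P[2]-P[3])/2),"T",np.linalg.norm((P[0]+P[2]-P[1]-P[3])/2),"ctr",P.mean(0))
robot.hand_in()
E
```

```text
[[ 0.5533 -0.1972  0.094 ]
 [ 0.5649 -0.196   0.094 ]
 [ 0.5585 -0.2464  0.094 ]
 [ 0.5706 -0.2451  0.094 ]] L 0.04940248917894599 T 0.01192546674870543 ctr [ 0.56179556 -0.22118202  0.094     ]
the job is handed in; nothing more can be done
```

The 12 mm plate is seated in the closer's setting slot, and I handed the job in at about 16 s of robot time.

- **Finding the plate:** I pinched only the plate in the pocket nearest the closer. It read 11.9 mm at 8 N. The camera views put the other two at about 9 and 15 mm, so I didn't pinch them.
- **Lowering it in:** I lowered it in small steps of 1–4 mm. The sideways force from the jaw peaked at about 5.4 N, well under the roughly 9.8 N it would show at its stop. The downward push while sliding was only about 3–6 N including the plate's weight, at the low end of the 5–15 N you gave.
- **Pressing:** The plate bottomed at the expected height, and I held it with about 17 N beyond the sliding force for half a second. I then eased off, let go and moved clear.
- **Last checks:** The plate stands upright and square against the cheek. At the seated height its top face measures 49.4 x 11.9 mm, centred on the slot within about a millimetre or two. In the last scene crop, the other two plates are still in their pockets and the things it shows look unmoved; the tall tin, mug and jars were outside it or only partly in view. The arm read no outside force.
- **Reading that differed:** the opening dropped to about 11 mm at the 60 N carrying grip, because the pads squeeze under that force. I took the thickness from the light pinch.

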